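# Start the balance adjustment: shut the draught cover, long-press the yellow key

### The job

Start the balance's adjustment, its weight already being on the pan: put the fingertips behind the blue catch and, without gripping it, gently push the glass draught cover towards the keys until it is fully shut. Only then press the yellow key gently right down, keep it down for at least two seconds, let it come up and withdraw. Press no other key, do not touch the weight on the pan or the weight case, and leave the jar, scoop and forks where they lie.

Things in the scene. Friction and masses are not known exactly. Their poses are not given: they have to be found in the camera images.
- balance: white balance, fixed, 310 mm (x) by 215 mm (y). Origin on the table; its x points from the keys to the back, y to the left seen from the robot. Sloping key panel (8 degrees, lower in front) at x -0.175 to -0.075, surface 50 to 65 mm high. Behind it a glass draught shield, 180 mm square, x -0.065 to 0.115, 70 to 180 mm high, open on top under its cover; side rails up to 186 mm
- cover (a joint): flat glass cover, 180 by 180 by 4 mm, grey front edge, sliding on top of the draught shield along the balance's x. Value in m: 0 fully shut (at its front stop), larger slid back and open, at most 0.10; starts 0.04 to 0.08. Slides with 1 to 2 N, stays where it is left. Top face 184 mm above the table
- catch (a point): top edge, middle, of the rear face of the blue finger catch on the cover, 202 mm above the table; moves with the cover. Catch 70 mm wide (y); its upright face (cover_c1) looks to the back (+x of the balance), rises 18 mm over the cover; in front a ramp (cover_c2) slopes 26 mm down to it; push it towards -x. Cover shut: it lies at x -0.030 of the balance
- key_adjust (a joint): the yellow adjustment key, third of four from the left as seen from the robot, 16 mm (x) by 22 mm (y) (its solid: key_adjust_c0), standing 8 mm proud of the panel. Value in m: 0 up, grows as it is pressed; travel 4 mm, springs back, 1.5 N to start and 3.5 N fully down
- key_adjust_top (a point): centre of the yellow key's top face (key up), 62 mm above the table; moves down with the key. 83 mm in front of the draught shield's front glass. The keys lie in a row along the balance's y, 45 mm apart
- key_power (a joint): red key, first from the left as seen from the robot, same size; m, 0 up; travel 4 mm, springs back, 1.5 N to start and 3.5 N fully down
- key_print (a joint): green key, second from the left, left neighbour of the yellow one; m, 0 up; travel 4 mm, springs back, 1.5 N to start and 3.5 N fully down
- key_tare (a joint): white key, fourth from the left, right neighbour of the yellow one; m, 0 up; travel 4 mm, springs back, 1.5 N to start and 3.5 N fully down
- bell_weight: squat stainless bell-shaped 500 g weight with a knob, 51 mm diameter, 56 mm high, standing loose on the round pan (80 mm above the table) inside the draught shield, its top 136 mm above the table; origin at the centre of its underside
- case: fixed mahogany weight case, 130 mm (x) by 250 mm (y) by 60 mm, with small steel weights in blue felt and its lid propped open at the back up to about 195 mm high; origin under the centre of the box. To the left or right of the balance
- jar: small glass desiccator jar with knobbed lid, 120 mm diameter, 145 mm high, loose, 0.7 kg; origin at the centre of its underside. On the other side of the balance from the case
- scoop: white plastic weighing scoop, about 140 mm long, 57 mm wide, 23 mm high, loose on the table; origin under its middle, handle towards its -x
- fork_large: steel weight lifting fork, 200 mm long, 12 mm high, lying loose along its x; origin under its middle
- fork_small: smaller steel weight lifting fork, 170 mm long, 12 mm high, lying loose along its x; origin under its middle

How it is judged:
On the way, in this order (a step that is already met when the one before it is completed fails the run):
1. the draught cover is fully shut (value of joint cover below 0.004 m), for 0.2 s.
2. with the cover shut, the yellow key is pressed at least 2.5 mm and kept there for 1.8 s (value of joint key_adjust above 0.0025 m and value of joint cover below 0.004 m), for 1.8 s.
3. the yellow key has come up again (value of joint key_adjust below 0.0008 m), for 0.1 s.
At the end, for the whole second after the job is handed in: The cover is within 4 mm of fully shut, the yellow key has been long-pressed and all four keys are up (within 0.8 mm), the weight stands upright on the pan within 4 mm of where it stood, and jar, scoop and forks lie within 10 mm of where they were (value of joint cover below 0.004 m and value of joint each of key_adjust, key_power, key_print, key_tare below 0.0008 m and distance of bell_weight from where it was at the start of the episode below 0.004 m and angle between bell_weight's own z axis and vertical below 0.1 rad and distance of each of scoop, jar, fork_large, fork_small from where it was at the start of the episode below 0.01 m); the robot touches nothing.
It fails at once if another key was pressed (more than 1.2 mm), or the yellow key was pressed (more than 2 mm) while the cover stood open (more than 6 mm) (value of joint any of key_power, key_print, key_tare above 0.0012 m or (value of joint key_adjust above 0.002 m and value of joint cover above 0.006 m)).
It fails at once if the yellow key was pressed with more than 25 N, or the balance or its cover pushed with more than 35 N (contact force between the fingers and key_adjust_c0 above 25 N or contact force between any of the fingers, the arm and balance above 35 N).
It fails at once if the catch was gripped (fingers pressing on its face and its ramp at once, 2 N each) (contact force between the fingers and cover_c1 above 2 N and contact force between the fingers and cover_c2 above 2 N).
It fails at once if the weight was touched (over 0.3 N), lifted or shifted by 4 mm, or the weight case was touched (over 1 N) ((contact force between any of the fingers, the arm and bell_weight above 0.3 N or distance of bell_weight from where it was at the start of the episode above 0.004 m) or contact force between any of the fingers, the arm and case above 1 N).
It fails at once if the jar, the scoop or a fork was moved or lifted by more than 10 mm (distance of any of scoop, jar, fork_large, fork_small from where it was at the start of the episode above 0.01 m).
It also fails if it takes over 56 s, if anything falls off the work surface, if the arm or the gripper's body presses on something with over 40 N, if the wrist force passes 120 N, or if a joint passes its speed limit or range.

### The arm

A 7-joint arm with a two-finger parallel gripper is mounted at the origin on the work surface. World frame = base frame: x ahead of the robot, y to its left, z up, the work surface at z = 0. Lengths are in m, angles in rad, forces in N, time in s.
With the tool pointing down it reaches from about 0.4 to 0.85 m from the base axis. Payload 4.5 kg.
Tool frame: the origin (TCP) lies on the centre line of the jaws, within the pads' length; the fingertips stand 19 mm ahead of it and the grasp point (between the pads) is the TCP; z points along the fingers, y is the line along which they close (so a half turn about z gives the same grasp; the last joint's range is limited). The gripper opens to 88 mm and grips with 3 to 60 N. Pads are 18 mm wide; open, the fingers measure 123 mm over their backs; the gripper's body (75 mm by 187 mm) begins 45 mm behind the grasp point.
Start: joints at [1.38, 0.689, -0.195, 1.565, 0.157, 0.902, -0.215], TCP at [0.139, -0.609, 0.23] pointing down, gripper open.
Joint ranges: [-3.01, 3.01], [-0.46, 2.08], [-1.47, 1.51], [0.13, 2.56], [-1, 4.14], [0.04, 2.09], [-2.66, 2.66]. Speed limits (rad/s): [2.57, 2.57, 3.14, 3.14, 3.14, 3.14, 3.14].

### API

Orientations are given as a rotation vector (axis times angle).
In Python, from bench import manip gives the robot as it stands.
- The arm moves only by the tool play_rows, never from a script. Its argument "deltas" is a list of rows, each a list of 5 numbers: the finger opening in mm, from 0 to 88.1, then the shift along the tool's x, y, z in mm, then the turn about the tool's z in rad. A call has 1 to 8 rows; each row is the pose to reach, as a shift and turn from the pose commanded when the call began, along the tool's axes at that moment; what a row does not reach only later rows make up. A row lasts 1/10 s, in which the tool goes at most 50 mm and 8.59 degrees, less where a joint would pass 70% of its speed; a pose out of reach is approached as far as the arm can. A call with a gripper value outside its range is refused whole. The fingers move at their own pace and stop on an object; the grip force is fixed at half the most. Time passes only in rows, so rows that repeat a pose let the fingers close. It gives the time, the measured TCP pose, the force, the opening and the grip force at its end, in the units of the state.
- manip.sense(): the state, without advancing time (a new reading comes with each control period).
- manip.camera(name): name is "scene" or "top" or "wrist"; returns the picture (384x512x3 uint8, red, green, blue); there is no depth.
- manip.camera_params(name): a dict with "fx", "fy", "cx", "cy" (pixels), "R" (3x3) and "t" (3): a world point X has camera coordinates R X + t. Camera axes: x right, y down, z forward; pixel columns grow to the right and rows downward; lengths in m; the calibration is good to about 2 mm. A picture is of the moment at which its call begins: read the wrist's pose just before it. camera_params takes no time and is no camera call; for the wrist camera it gives the pose at the moment of the call.
- manip.sign_off(): hands the job in; it is judged then, once.
The state is a dict: "clock": time; "q": joint angles; "joint_velocities": joint speeds; "joint_efforts": joint torques, N m; "position": TCP position; "tcp_rot": TCP orientation; "force": force on the tool from outside, world axes, zero at the start; "wrist_torque": the same for the moment, N m; "finger_gap": finger opening in m; "grip_force": force on a finger pad.
Only numpy, scipy, OpenCV 4.12 (cv2) and the standard library are available. Lean on these libraries where they do the work, as an engineer would, in place of code of your own. Each camera call takes 0.05 s, during which the arm holds its last target. There are 200 camera calls.

## Working session

There is one attempt and no reset: what is moved stays moved. The work goes in short steps, Python scripts to look and compute and a tool call to move; the robot and the scene stay as the last step left them, time stands still between calls to the robot, and variables do not carry over. Pictures are saved under pics/ and viewed, at most 10 in all, crops included, and the job is handed in when it is done.

Besides the shell and the picture viewer there is one more tool, called after ">>>" as a command line: name --pt "numbers of a row" for each row, then --argument value for the rest. play_rows: Moves the arm, as the interface text tells. Its arguments: {"type":"object","properties":{"deltas":{"type":"array"}},"required":["deltas"]}

```bash
mkdir -p pics
python3 - <<'E'
from bench import manip
import cv2
s=manip.sense();print(s)
for n in ("scene","top"):
    im=manip.camera(n);cv2.imwrite(f"pics/{n}0.png",im[:,:,::-1])
    print(n,manip.camera_params(n))
E
```

```text
{'clock': 0.0, 'q': array([ 1.37979197,  0.69001132, -0.1945023 ,  1.56632593,  0.15732024,
        0.90249339, -0.21508444]), 'joint_velocities': array([-0.00156256,  0.000123  ,  0.00057012, -0.00067   ,  0.00094458,
        0.00089019, -0.00086679]), 'joint_efforts': array([-9.25095810e-04, -5.27556074e+01, -1.26682576e+00, -1.53427219e+01,
       -5.26721694e-02,  6.58742632e-03,  1.78325699e-04]), 'position': array([ 0.13911902, -0.60866222,  0.22899752]), 'tcp_rot': array([-3.11995139e+00, -3.52333727e-01,  5.61975847e-04]), 'force': array([ 0.31344713,  1.0184022 , -0.15978889]), 'wrist_torque': array([-0.0233237 ,  0.03894421,  0.01980849]), 'grip_force': 0.0, 'finger_gap': 0.08845793303869379}
scene {'fx': 348.3777622937951, 'fy': 348.3777622937951, 'cx': 261.6281531244615, 'cy': 186.60299962662964, 'R': array([[ 0.66961976,  0.74254053, -0.01558614],
       [ 0.46161871, -0.43254221, -0.7744775 ],
       [-0.5818226 ,  0.51141059, -0.63240941]]), 't': array([-0.29861349, -0.11934203,  1.543555  ])}
top {'fx': 362.98536202486247, 'fy': 362.98536202486247, 'cx': 258.30515357129786, 'cy': 190.98864098747262, 'R': array([[-1.24843960e-02, -9.99918844e-01, -2.53880338e-03],
       [-9.82674015e-01,  1.27385604e-02, -1.84904053e-01],
       [ 1.84921388e-01,  1.86400692e-04, -9.82753298e-01]]), 't': array([-0.00208904,  0.48405338,  1.08894621])}
```

View pics/scene0.png

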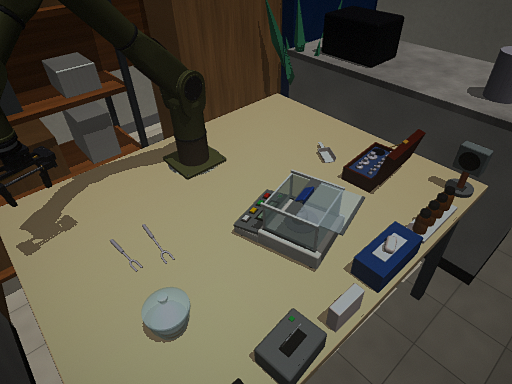

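View pics/top0.png

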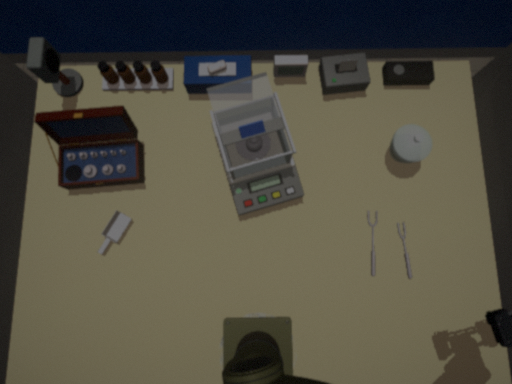

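Scene view: the balance sits in the middle, case on the left, jar and forks on the right. Top view: red, green, yellow and white keys at about (248,203), (262,199), (277,195) and (290,191), blue catch at about (252,129), cover slid back.

```bash
cat > h.py <<'E'
import numpy as np, cv2
from bench import manip
def ray(p,uv,z):
    d=p["R"].T@np.array([(uv[0]-p["cx"])/p["fx"],(uv[1]-p["cy"])/p["fy"],1]); c=-p["R"].T@p["t"]
    return c+d*(z-c[2])/d[2]
def blobs(im,lo,hi,box,amin=8):
    h=cv2.cvtColor(im,cv2.COLOR_RGB2HSV); m=cv2.inRange(h,lo,hi); k=np.zeros_like(m)
    x0,y0,x1,y1=box; k[y0:y1,x0:x1]=m[y0:y1,x0:x1]
    n,l,s,c=cv2.connectedComponentsWithStats(k)
    return [(s[i,4],c[i],l==i) for i in range(1,n) if s[i,4]>=amin]
E
python3 - <<'E'
from h import *
p=manip.camera_params("top"); im=cv2.imread("pics/top0.png")[:,:,::-1].copy()
bx=(225,175,305,215); K={}
for n,lo,hi in (("red",(0,120,80),(6,255,255)),("green",(45,100,50),(85,255,255)),("yellow",(20,120,80),(34,255,255))):
    for a,c,_ in blobs(im,lo,hi,bx,15): print(n,a,c,ray(p,c,.061)); K[n]=ray(p,c,.061)
for a,c,m in blobs(im,(105,120,50),(130,255,255),(230,110,280,150)):
    r=cv2.minAreaRect(np.argwhere(m)[:,::-1].astype(np.float32)); b=cv2.boxPoints(r)
    print("catch",a,c,r); 
    for q in b: print(q,ray(p,q,.202),ray(p,q,.184))
d=K["red"]-K["yellow"]; print(np.linalg.norm(d), "yaw",np.arctan2(-d[0],d[1]))
e=cv2.resize(im[60:220,200:312],None,fx=3.6,fy=3.6,interpolation=cv2.INTER_CUBIC)
cv2.imwrite("pics/crop.png",e[:,:,::-1])
E
```

```text
red 34 [247.88235294 202.38235294] [0.4459197  0.02410567 0.061     ]
green 33 [261.72727273 198.57575758] [ 0.45718521 -0.0184512   0.061     ]
yellow 35 [275.82857143 194.31428571] [ 0.46990252 -0.0619855   0.061     ]
catch 239 [251.49790795 128.87029289] ((251.52227783203125, 128.8758087158203), (10.327287673950195, 23.081205368041992), 73.61045837402344)
[238.99362 127.17835] [0.63545153 0.0430931  0.202     ] [0.64224018 0.04406204 0.184     ]
[261.13693 120.66562] [ 0.65371835 -0.01865431  0.202     ] [ 0.66085034 -0.01884596  0.184     ]
[264.05093 130.57327] [ 0.62461678 -0.02632511  0.202     ] [ 0.63120178 -0.02666093  0.184     ]
[241.90762 137.086  ] [0.60654324 0.03512013 0.202     ] [0.61278854 0.03593921 0.184     ]
0.08936926580943384 yaw 0.2716865251467461
```

View pics/crop.png

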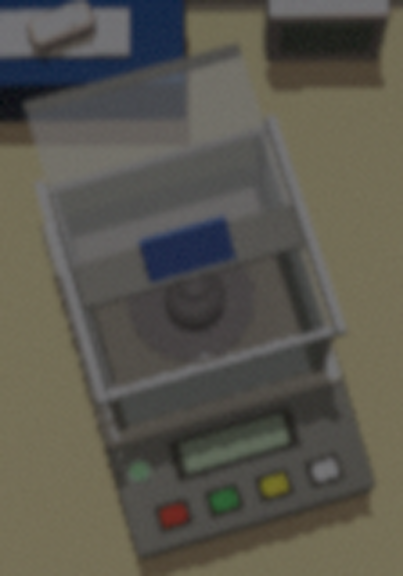

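Measured: the red–yellow spacing comes out at 89.4 mm (should be 90). The catch is 25 mm to the left of the yellow key (should be 22.5). Balance yaw is about 0.272 rad and the cover is open about 70 mm. Moving in now.

>>> play_rows --pt "0 16 -12 -10" --pt "0 0 0 0"

```text
schema error: expected 5 numbers
```

>>> play_rows --pt "0 20 -15 -15 0" --pt "0 55 -41 -30 0" --pt "0 90 -67 -41 0" --pt "0 125 -93 -41 0" --pt "0 160 -119 -41 0" --pt "0 195 -145 -41 0" --pt "0 230 -170 -41 0" --pt "0 265 -196 -41 0"

```text
clock: 0.9
position: [0.3547, -0.3577, 0.2706]
tcp_rot: [-3.122, -0.352, 0.0]
force: [0.8, -0.2, -0.5]
finger_gap: 0.0263
grip_force: 0.0
```

>>> play_rows --pt "0 35 -26 0 0" --pt "0 70 -52 0 0" --pt "0 105 -78 0 0" --pt "0 140 -104 0 0" --pt "0 175 -130 0 0" --pt "0 210 -156 0 0" --pt "0 245 -182 0 0" --pt "0 280 -208 0 0"

```text
clock: 1.7
position: [0.5812, -0.0925, 0.2705]
tcp_rot: [3.122, 0.353, -0.001]
force: [-0.2, -0.7, 0.6]
finger_gap: 0.0008
grip_force: 0.0
```

>>> play_rows --pt "0 35 -26 0 -0.02" --pt "0 70 -52 0 -0.047" --pt "0 100 -75 0 -0.047" --pt "0 123 -91 0 -0.047" --pt "0 123 -91 0 -0.047" --pt "0 123 -91 0 -0.047"

```text
clock: 2.3
position: [0.6797, 0.0222, 0.2699]
tcp_rot: [3.112, 0.427, -0.003]
force: [0.3, -0.4, 0.8]
finger_gap: 0.0002
grip_force: 0.0
```

Run:
```python
from h import *
import pickle
p=manip.camera_params("wrist");s=manip.sense();im=manip.camera("wrist");pickle.dump((p,im),open("w1.pkl","wb"))
cv2.imwrite("pics/w1.png",im[:,:,::-1]);print(s["position"],s["tcp_rot"],s["force"],-p["R"].T@p["t"])
```

```text
[0.67965167 0.02215791 0.26989917] [ 3.11188285e+00  4.26820769e-01 -2.96672412e-03] [ 0.32422692 -0.41629832  0.77354822] [0.74763021 0.04087764 0.42475297]
```

View pics/w1.png

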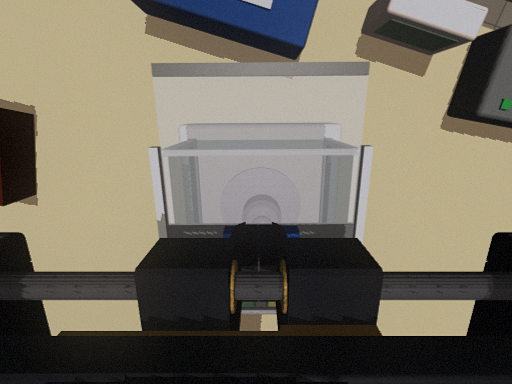

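The wrist view shows the blue catch's rear face just ahead of the fingers, around (228..300, 227..237), with nothing behind it. Casting those pixels.

Run:
```python
from h import *
import pickle
p,im=pickle.load(open("w1.pkl","rb"))
o=np.array([.4699,-.0620]);yaw=.2717;ex=np.array([np.cos(yaw),np.sin(yaw)]);ey=np.array([-ex[1],ex[0]])
for a,c,m in blobs(im,(105,110,40),(130,255,255),(200,215,330,250),4):
    ij=np.argwhere(m); print(a,c,ij.min(0),ij.max(0))
    for uv in ((ij[:,1].min()-.5,ij[:,0].min()-.5),(ij[:,1].max()+.5,ij[:,0].min()-.5)):
        for z in (.184,):
            w=ray(p,uv,z)[:2]-o; print(uv,z,"bal",w@ex-.148,w@ey-.0225)
w=manip.sense()["position"][:2]-o;print("tcp bal",w@ex-.148,w@ey-.0225)
```

```text
5 [226.  227.4] [226 225] [228 227]
(np.float64(224.5), np.float64(225.5)) 0.184 bal 0.04268736886694749 0.03474458109354166
(np.float64(227.5), np.float64(225.5)) 0.184 bal 0.042690744175520545 0.03182061366305452
82 [291.95121951 233.7804878 ] [226 284] [237 299]
(np.float64(283.5), np.float64(225.5)) 0.184 bal 0.042753755869066906 -0.022765251800627488
(np.float64(299.5), np.float64(225.5)) 0.184 bal 0.04277176127915641 -0.038363005764176755
8 [291.125 227.125] [226 290] [229 293]
(np.float64(289.5), np.float64(225.5)) 0.184 bal 0.04276050779007537 -0.028614316173423044
(np.float64(293.5), np.float64(225.5)) 0.184 bal 0.04276500914259712 -0.03251375466371427
39 [226.38461538 234.84615385] [232 223] [237 230]
(np.float64(222.5), np.float64(231.5)) 0.184 bal 0.03631859486495581 0.036922778459190175
(np.float64(230.5), np.float64(231.5)) 0.184 bal 0.03632757514443427 0.029072432048438464
tcp bal 0.07606751993885941 0.0010667406202986701
```

>>> play_rows --pt "0 0 0 15 0" --pt "0 0 0 35 0" --pt "0 0 0 50 0" --pt "0 0 0 58 0" --pt "0 -5 0 58 0" --pt "0 -10 0 58 0" --pt "0 -15 0 58 0" --pt "0 -18 0 58 0"

```text
clock: 3.15
position: [0.6626, 0.017, 0.2138]
tcp_rot: [3.112, 0.425, 0.002]
force: [0.4, -0.1, -0.1]
finger_gap: 0.0
grip_force: 0.0
```

>>> play_rows --pt "0 -3 0 0 0" --pt "0 -6 0 0 0" --pt "0 -9 0 0 0" --pt "0 -12 0 0 0" --pt "0 -16 0 0 0" --pt "0 -20 0 0 0"

```text
clock: 3.75
position: [0.6433, 0.0119, 0.2127]
tcp_rot: [3.113, 0.426, -0.0]
force: [0.1, 0.2, -0.2]
finger_gap: 0.0005
grip_force: 0.0
```

Run:
```python
from h import *
im=manip.camera("wrist");t=manip.camera("top");s=manip.sense();print(s["force"],s["position"])
a=cv2.resize(im[180:330,150:370],(800,545));cv2.imwrite("pics/w2.png",a[:,:,::-1])
b=cv2.resize(t[70:220,190:330],(560,600));cv2.imwrite("pics/t2.png",b[:,:,::-1])
```

```text
[0.71628939 0.54354694 0.25339001] [0.64298106 0.01164213 0.21282995]
```

View pics/w2.png

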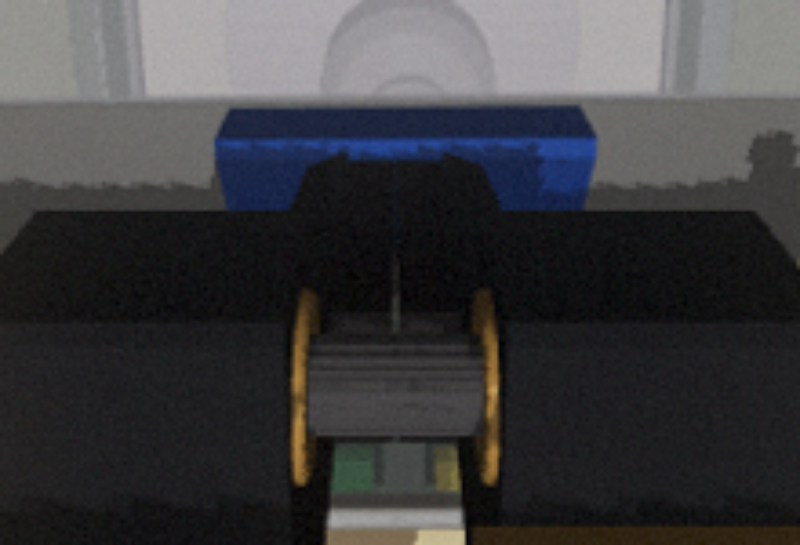

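The wrist crop shows the blue catch with its rear face at crop rows 106..138, and the fingertips' dark outline ends at row 155. I need to work out which side of the catch the fingertips are on.

```bash
cat >> h.py <<'E'
o=np.array([.4699,-.0620]);yaw=.2717;ex=np.array([np.cos(yaw),np.sin(yaw)]);ey=np.array([-ex[1],ex[0]])
def bal(w): w=np.array(w)[:2]-o; return np.round([w@ex-.148,w@ey-.0225],4)
E
python3 - <<'E'
from h import *
p=manip.camera_params("wrist");s=manip.sense();print("tcp",bal(s["position"]),s["position"])
f=lambda u,v:(150+u/3.636,180+v/3.633)
for n,u,v,z in (("rowtop@.184",400,106,.184),("rowtop@.202",400,106,.202),("row138@.202",400,138,.202),("row138@.184",400,138,.184),("tip",400,155,.194),("L.184",215,106,.184),("R.184",580,106,.184),("L138@.202",215,138,.202),("R138",597,138,.202)):
    print(n,bal(ray(p,f(u,v),z)))
E
```

```text
tcp [0.0385 0.002 ] [0.64298106 0.01164213 0.21282995]
rowtop@.184 [0.0422 0.0003]
rowtop@.202 [0.0488 0.0004]
row138@.202 [0.0425 0.0004]
row138@.184 [0.0353 0.0003]
tip [0.0358 0.0004]
L.184 [0.0422 0.0375]
R.184 [ 0.0422 -0.0358]
L138@.202 [0.0425 0.0343]
R138 [ 0.0425 -0.0356]
```

View pics/t2.png

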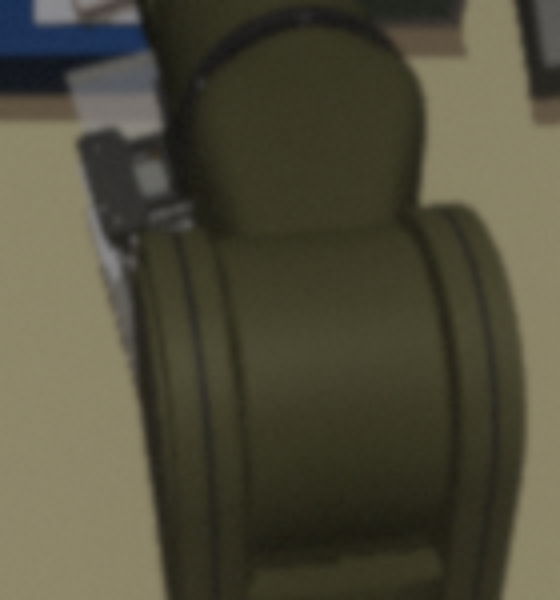

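The face is still at bx 0.0425, so the cover hasn't moved, but the TCP is already above it. The tips seem to have passed over it, so I'll check from the scene camera.

Run:
```python
from h import *
p=manip.camera_params("scene");im=manip.camera("scene");s=manip.sense()
P=lambda X:(lambda c:np.round([p["fx"]*c[0]/c[2]+p["cx"],p["fy"]*c[1]/c[2]+p["cy"]],1))(p["R"]@np.array(X)+p["t"])
t=s["position"];print("cam",-p["R"].T@p["t"],"tcp",P(t),"tip",P(t-[0,0,.019]))
W=lambda x,y,z:np.r_[o+(x+.148)*ex+(y+.0225)*ey,z]
for y in(-.035,.035):print("catch",P(W(.0425,y,.202)),P(W(.0425,y,.184)))
a=cv2.resize(im[150:250,240:373],(798,600),interpolation=cv2.INTER_CUBIC);cv2.imwrite("pics/s2.png",np.clip(a[:,:,::-1]*1.6,0,255).astype(np.uint8))
```

```text
cam [ 1.15312319 -0.61927822  0.87907677] tcp [307.7 189.2] tip [307.3 194. ]
catch [302.9 199.3] [302.5 203.9]
catch [313.4 186.4] [312.9 190.9]
```

View pics/s2.png

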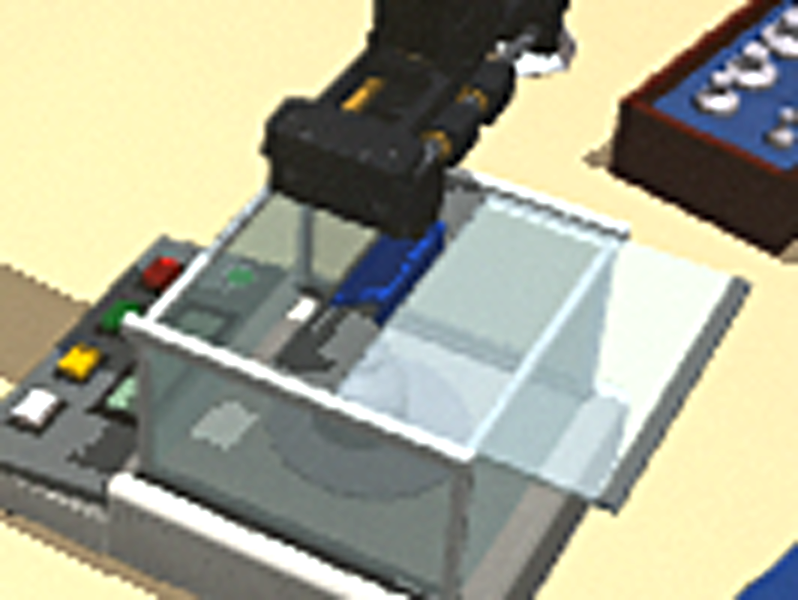

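The scene crop shows the finger ends at about TCP height (crop (410,235)), above the intact catch that runs from (377,296) to (440,218). So with the fingers closed the tips reach less far down than 19 mm. I'll lift, go back behind the catch, and lower by force.

>>> play_rows --pt "0 0 0 -6 0" --pt "0 4 0 -10 0" --pt "0 15 0 -10 0" --pt "0 27 0 -10 0" --pt "0 35 0 -10 0" --pt "0 35 0 -4 0" --pt "0 35 0 0 0" --pt "0 35 0 0 0"

```text
clock: 4.7
position: [0.6761, 0.021, 0.2117]
tcp_rot: [3.112, 0.425, -0.004]
force: [-0.2, 0.3, 0.9]
finger_gap: 0.0005
grip_force: 0.0
```

>>> play_rows --pt "0 0 0 1 0" --pt "0 0 0 2 0" --pt "0 0 0 3 0" --pt "0 0 0 4 0"

```text
clock: 5.1
position: [0.6773, 0.0213, 0.2089]
tcp_rot: [3.113, 0.426, 0.0]
force: [-0.2, 0.1, -0.4]
finger_gap: 0.0005
grip_force: 0.0
```

>>> play_rows --pt "0 0 0 1 0" --pt "0 0 0 2 0" --pt "0 0 0 3 0" --pt "0 0 0 3 0"

```text
clock: 5.5
position: [0.6772, 0.0214, 0.2056]
tcp_rot: [3.113, 0.426, -0.0]
force: [0.1, 0.4, 0.4]
finger_gap: 0.0004
grip_force: 0.0
```

>>> play_rows --pt "0 0 0 1 0" --pt "0 0 0 2 0" --pt "0 0 0 2 0"

```text
clock: 5.8
position: [0.6772, 0.0213, 0.2036]
tcp_rot: [3.113, 0.426, -0.0]
force: [0.9, -1.0, 1.0]
finger_gap: 0.0004
grip_force: 0.0
```

>>> play_rows --pt "0 0 0 1 0" --pt "0 0 0 2 0" --pt "0 0 0 2 0"

```text
clock: 6.1
position: [0.6772, 0.0214, 0.2016]
tcp_rot: [3.113, 0.426, -0.0]
force: [0.7, -0.2, -0.2]
finger_gap: 0.0006
grip_force: 0.0
```

>>> play_rows --pt "0 0 0 1 0" --pt "0 0 0 2 0" --pt "0 0 0 2 0"

```text
clock: 6.4
position: [0.6772, 0.0213, 0.1996]
tcp_rot: [3.113, 0.426, -0.0]
force: [0.2, 1.0, 0.9]
finger_gap: 0.0002
grip_force: 0.0
```

>>> play_rows --pt "0 0 0 1 0" --pt "0 0 0 2 0" --pt "0 0 0 2 0"

```text
clock: 6.7
position: [0.6772, 0.0214, 0.1976]
tcp_rot: [3.113, 0.426, -0.0]
force: [1.0, -0.5, -0.5]
finger_gap: 0.0002
grip_force: 0.0
```

>>> play_rows --pt "0 0 0 1 0" --pt "0 0 0 2 0" --pt "0 0 0 2 0"

```text
clock: 7.0
position: [0.6772, 0.0213, 0.1956]
tcp_rot: [3.113, 0.426, -0.0]
force: [0.7, -0.4, 0.2]
finger_gap: 0.0003
grip_force: 0.0
```

Run:
```python
from h import *
im=manip.camera("wrist");s=manip.sense();print(s["force"],s["position"],bal(s["position"]))
a=cv2.resize(im[170:320,150:370],(800,545));cv2.imwrite("pics/w3.png",a[:,:,::-1])
```

```text
[-0.15399994 -0.64404187  0.3009714 ] [0.67723058 0.02134961 0.19571459] [0.0741 0.0022]
```

View pics/w3.png

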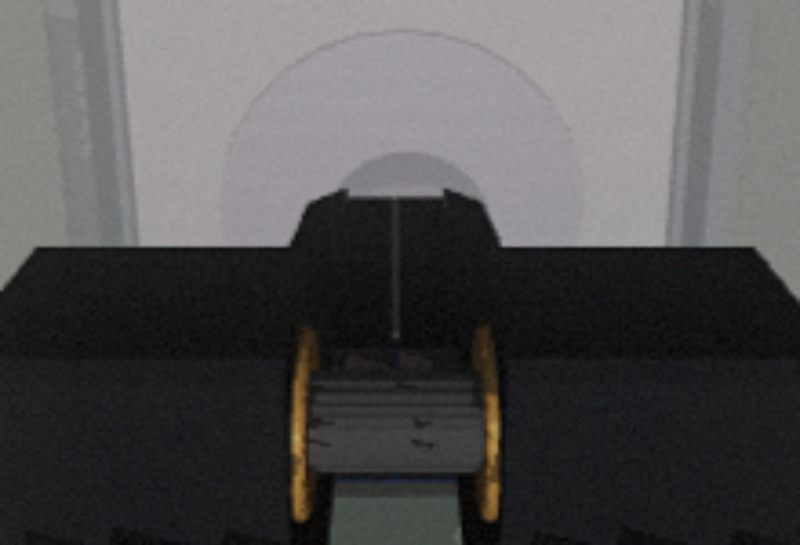

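The catch is hidden behind the fingers (blue visible only in the gap at row 475), so the tips are on its rear side and low enough. Pushing now in small checked steps.

>>> play_rows --pt "0 -4 0 0 0" --pt "0 -8 0 0 0" --pt "0 -12 0 0 0" --pt "0 -16 0 0 0" --pt "0 -19 0 0 0" --pt "0 -22 0 0 0" --pt "0 -25 0 0 0"

```text
clock: 7.75
position: [0.653, 0.0146, 0.1958]
tcp_rot: [3.113, 0.426, 0.0]
force: [0.1, 0.6, 0.1]
finger_gap: 0.0008
grip_force: 0.0
```

>>> play_rows --pt "0 -2 0 0 0" --pt "0 -4 0 0 0" --pt "0 -6 0 0 0" --pt "0 -8 0 0 0" --pt "0 -10 0 0 0"

```text
clock: 8.25
position: [0.6434, 0.0119, 0.1958]
tcp_rot: [3.113, 0.426, -0.0]
force: [0.4, -0.4, 0.3]
finger_gap: 0.0003
grip_force: 0.0
```

Run:
```python
from h import *
im=manip.camera("wrist");s=manip.sense();print(s["force"],s["position"],bal(s["position"]))
for n,q in (("wrist",im),("scene",manip.camera("scene"))):
    bx=(190,190,330,240) if n=="wrist" else (285,180,325,215)
    for a,c,m in blobs(q,(105,110,40),(130,255,255),bx,4): ij=np.argwhere(m); print(n,a,c,ij.min(0),ij.max(0))
```

```text
[ 0.07683744  0.05603204 -0.25031164] [0.64310167 0.0117855  0.19577751] [0.0386 0.0021]
wrist 399 [218.28320802 229.2406015 ] [219 204] [237 235]
wrist 827 [290.10640871 225.91414752] [218 233] [237 319]
scene 85 [302.57647059 197.17647059] [193 295] [203 310]
```

Run:
```python
from h import *
p=manip.camera_params("wrist");im=manip.camera("wrist")
h=cv2.cvtColor(im,cv2.COLOR_RGB2HSV)
for u in (212,225,300,310): print(u,[(v,*map(int,im[v,u])) for v in range(208,240,2)])
print([ (v,*map(int,im[v,262])) for v in range(205,240,2)])
for v in (217.5,): 
  for z in (.184,.202): print(z,bal(ray(p,(260,v),z)),bal(ray(p,(204,v),z)),bal(ray(p,(319.5,v),z)))
q=manip.camera("scene");P=manip.camera_params("scene")
for a,c,m in blobs(q,(105,110,40),(130,255,255),(285,180,330,215),4):
  pts=np.argwhere(m)[:,::-1].astype(np.float32); print(cv2.convexHull(pts)[:,0].tolist())
im2=np.vstack([cv2.resize(im[170:260,150:370],(700,286)),cv2.resize(q[160:220,265:385],(700,314))])
cv2.imwrite("pics/w4.png",np.clip(im2[:,:,::-1]*1.4,0,255).astype(np.uint8))
```

```text
212 [(208, 166, 163, 166), (210, 164, 161, 165), (212, 178, 172, 174), (214, 132, 132, 134), (216, 104, 104, 101), (218, 23, 33, 58), (220, 30, 31, 48), (222, 29, 32, 50), (224, 28, 30, 45), (226, 27, 29, 46), (228, 26, 36, 63), (230, 31, 47, 85), (232, 27, 42, 84), (234, 28, 42, 81), (236, 20, 32, 71), (238, 19, 20, 18)]
225 [(208, 171, 170, 172), (210, 163, 162, 168), (212, 169, 166, 171), (214, 137, 137, 141), (216, 99, 99, 96), (218, 28, 36, 61), (220, 30, 36, 50), (222, 27, 32, 49), (224, 25, 29, 46), (226, 23, 29, 44), (228, 25, 39, 66), (230, 27, 43, 88), (232, 27, 41, 83), (234, 23, 34, 73), (236, 23, 37, 73), (238, 21, 20, 19)]
300 [(208, 172, 168, 173), (210, 167, 164, 171), (212, 168, 162, 167), (214, 130, 131, 133), (216, 105, 106, 104), (218, 26, 34, 62), (220, 30, 37, 64), (222, 32, 35, 53), (224, 19, 24, 41), (226, 24, 29, 46), (228, 35, 47, 92), (230, 26, 40, 85), (232, 30, 46, 87), (234, 24, 34, 64), (236, 25, 41, 76), (238, 24, 20, 19)]
310 [(208, 175, 173, 175), (210, 178, 173, 175), (212, 177, 172, 175), (214, 130, 132, 136), (216, 104, 103, 101), (218, 25, 33, 59), (220, 30, 35, 63), (222, 31, 39, 65), (224, 28, 33, 59), (226, 25, 31, 57), (228, 43, 74, 156), (230, 41, 72, 149), (232, 39, 72, 149), (234, 24, 38, 75), (236, 21, 33, 72), (238, 28, 25, 21)]
[(205, 163, 159, 164), (207, 146, 142, 149), (209, 160, 155, 162), (211, 156, 156, 157), (213, 152, 149, 156), (215, 137, 135, 140), (217, 57, 68, 83), (219, 30, 36, 62), (221, 29, 35, 59), (223, 27, 36, 61), (225, 28, 24, 25), (227, 32, 32, 32), (229, 29, 29, 29), (231, 28, 29, 30), (233, 20, 20, 18), (235, 25, 23, 24), (237, 25, 24, 22), (239, 21, 19, 23)]
0.184 [0.0429 0.0005] [0.0429 0.038 ] [ 0.0429 -0.0393]
0.202 [0.05   0.0006] [0.05  0.034] [ 0.05   -0.0349]
[[310.0, 195.0], [307.0, 199.0], [304.0, 202.0], [303.0, 202.0], [295.0, 200.0], [296.0, 198.0], [300.0, 193.0], [310.0, 193.0]]
```

View pics/w4.png

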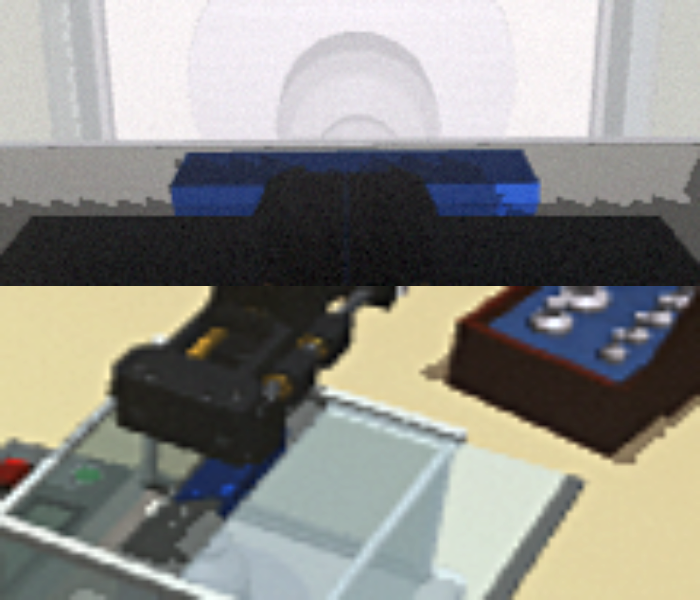

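Still no contact: the face stays at 0.0429 and the tip outline just overlaps its upper part, so the closed tips sit at about TCP height. I'll go back behind the catch and keep lowering until I feel the cover.

>>> play_rows --pt "0 0 0 -6 0" --pt "0 4 0 -10 0" --pt "0 16 0 -10 0" --pt "0 28 0 -10 0" --pt "0 35 0 -8 0" --pt "0 35 0 0 0" --pt "0 35 0 2 0" --pt "0 35 0 2 0"

```text
clock: 9.25
position: [0.6762, 0.021, 0.1929]
tcp_rot: [3.112, 0.425, -0.004]
force: [0.3, -0.1, 0.7]
finger_gap: 0.0007
grip_force: 0.0
```

>>> play_rows --pt "0 0 0 1 0" --pt "0 0 0 2 0" --pt "0 0 0 2 0"

```text
clock: 9.55
position: [0.6772, 0.0213, 0.1919]
tcp_rot: [3.113, 0.426, -0.0]
force: [0.7, 0.2, -0.7]
finger_gap: 0.0005
grip_force: 0.0
```

>>> play_rows --pt "0 0 0 1 0" --pt "0 0 0 2 0" --pt "0 0 0 2 0"

```text
clock: 9.85
position: [0.6772, 0.0213, 0.1897]
tcp_rot: [3.113, 0.426, -0.0]
force: [0.6, 0.5, 0.3]
finger_gap: 0.0005
grip_force: 0.0
```

>>> play_rows --pt "0 0 0 1 0" --pt "0 0 0 2 0" --pt "0 0 0 2 0"

```text
clock: 10.15
position: [0.6772, 0.0213, 0.1876]
tcp_rot: [3.113, 0.426, -0.0]
force: [0.0, 0.2, -0.6]
finger_gap: 0.0005
grip_force: 0.0
```

>>> play_rows --pt "0 0 0 1 0" --pt "0 0 0 2 0" --pt "0 0 0 2 0"

```text
clock: 10.45
position: [0.6772, 0.0213, 0.1856]
tcp_rot: [3.113, 0.426, -0.0]
force: [0.1, 0.1, 0.2]
finger_gap: 0.0006
grip_force: 0.0
```

>>> play_rows --pt "0 0 0 1 0" --pt "0 0 0 2 0" --pt "0 0 0 2 0"

```text
clock: 10.75
position: [0.6772, 0.0214, 0.1836]
tcp_rot: [3.113, 0.426, -0.0]
force: [0.8, 0.6, 0.4]
finger_gap: 0.0005
grip_force: 0.0
```

>>> play_rows --pt "0 -4 0 0 0" --pt "0 -8 0 0 0" --pt "0 -12 0 0 0" --pt "0 -16 0 0 0" --pt "0 -18 0 0 0" --pt "0 -20 0 0 0" --pt "0 -22 0 0 0" --pt "0 -24 0 0 0"

```text
clock: 11.55
position: [0.6545, 0.0149, 0.184]
tcp_rot: [3.112, 0.426, 0.002]
force: [1.0, -0.3, -0.1]
finger_gap: 0.0005
grip_force: 0.6
```

>>> play_rows --pt "0 -2 0 0 0" --pt "0 -4 0 0 0" --pt "0 -6 0 0 0" --pt "0 -8 0 0 0"

```text
clock: 11.95
position: [0.6464, 0.0126, 0.1839]
tcp_rot: [3.112, 0.425, 0.0]
force: [1.7, -0.1, 0.2]
finger_gap: 0.0005
grip_force: 0.6
```

```bash
cat >> h.py <<'E'
def face():
    p=manip.camera_params("wrist");im=manip.camera("wrist");s=manip.sense()
    print("F",np.round(s["force"],2),np.round(s["position"],4),"tcp",bal(s["position"]))
    for u in (215,222,300,308):
        col=im[190:245,u].astype(int); d=np.where((col[:,2]-col[:,0]>14)&(col[:,0]<60))[0]
        if len(d): print(u,d[0]+190,d[-1]+190,"face@.184",bal(ray(p,(u,d[0]+189.5),.184)))
E
python3 -c "from h import *;face()"
```

```text
F [ 0.43 -0.23 -0.04] [0.6461 0.0125 0.1839] tcp [0.0417 0.002 ]
```

Contact: the force has risen along x, there is a reading on the pad, and the catch now moves with the fingers. Continuing the push.

>>> play_rows --pt "0 -4 0 0 0" --pt "0 -8 0 0 0" --pt "0 -12 0 0 0" --pt "0 -16 0 0 0" --pt "0 -20 0 0 0" --pt "0 -24 0 0 0"

```text
clock: 12.6
position: [0.623, 0.0061, 0.1838]
tcp_rot: [3.112, 0.425, -0.0]
force: [1.9, -0.5, -0.1]
finger_gap: 0.0004
grip_force: 0.7
```

Run:
```python
from h import *
face()
p=manip.camera_params("scene");q=manip.camera("scene")
for a,c,m in blobs(q,(105,110,40),(130,255,255),(275,180,330,220),4): print(a,c)
cv2.imwrite("pics/tmp.png",q[:,:,::-1])
```

```text
F [ 0.15 -0.75  0.31] [0.6222 0.0059 0.1838] tcp [0.0169 0.0021]
43 [289.3255814  194.69767442]
```

>>> play_rows --pt "0 -4 0 0 0" --pt "0 -8 0 0 0" --pt "0 -12 0 0 0" --pt "0 -16 0 0 0" --pt "0 -20 0 0 0" --pt "0 -24 0 0 0" --pt "0 -27 0 0 0" --pt "0 -29 0 0 0"

```text
clock: 13.5
position: [0.595, -0.0014, 0.1838]
tcp_rot: [-3.113, -0.426, 0.0]
force: [0.9, 2.2, -0.9]
finger_gap: 0.0008
grip_force: 0.6
```

>>> play_rows --pt "0 -1 0 0 0" --pt "0 -2 0 0 0" --pt "0 -3 0 0 0" --pt "0 -4 0 0 0"

```text
clock: 13.9
position: [0.5916, -0.0025, 0.1838]
tcp_rot: [-3.113, -0.426, -0.0]
force: [1.5, 1.6, 0.2]
finger_gap: 0.0005
grip_force: 0.6
```

>>> play_rows --pt "0 -1 0 0 0" --pt "0 -2 0 0 0"

```text
clock: 14.1
position: [0.5896, -0.003, 0.1838]
tcp_rot: [3.113, 0.426, 0.0]
force: [0.5, 0.6, -0.8]
finger_gap: 0.0005
grip_force: 0.6
```

>>> play_rows --pt "0 -1 0 0 0" --pt "0 -2 0 0 0"

```text
clock: 14.3
position: [0.5886, -0.0033, 0.1839]
tcp_rot: [-3.112, -0.426, -0.004]
force: [4.1, 1.4, -3.4]
finger_gap: 0.0002
grip_force: 2.4
```

>>> play_rows --pt "0 -1 0 0 0" --pt "0 -2 0 0 0"

```text
clock: 14.5
position: [0.5886, -0.0032, 0.1841]
tcp_rot: [-3.112, -0.427, -0.01]
force: [9.1, 2.1, -6.3]
finger_gap: 0.0007
grip_force: 4.5
```

>>> play_rows --pt "0 -1 0 0 0" --pt "0 -1 0 0 0"

```text
clock: 14.7
position: [0.5887, -0.0033, 0.1841]
tcp_rot: [-3.112, -0.427, -0.013]
force: [8.7, 2.7, -8.4]
finger_gap: 0.0006
grip_force: 4.8
```

It's on the front stop (about 10 N, position no longer changing). Backing off, rising, and checking.

>>> play_rows --pt "0 3 0 0 0" --pt "0 8 0 0 0" --pt "0 16 0 0 0" --pt "0 24 0 -5 0" --pt "0 30 0 -25 0" --pt "0 30 0 -50 0" --pt "0 30 0 -65 0" --pt "0 30 0 -65 0"

```text
clock: 15.5
position: [0.6156, 0.0038, 0.2513]
tcp_rot: [3.112, 0.425, 0.008]
force: [-0.5, 0.1, -0.2]
finger_gap: 0.0007
grip_force: 0.0
```

Run:
```python
from h import *
face()
p=manip.camera_params("wrist");im=manip.camera("wrist")
for a,c,m in blobs(im,(105,110,30),(130,255,255),(190,190,340,260),6):
    ij=np.argwhere(m);v=ij[:,0].min()-.5;print(a,c,ij.min(0),ij.max(0),bal(ray(p,(c[0],v),.184)))
s=manip.camera("scene");P=manip.camera_params("scene")
f=lambda X:(lambda c:np.round([P["fx"]*c[0]/c[2]+P["cx"],P["fy"]*c[1]/c[2]+P["cy"]],1))(P["R"]@X+P["t"])
W=lambda x,y,z:np.r_[o+(x+.148)*ex+(y+.0225)*ey,z]
for a,c,m in blobs(s,(105,110,40),(130,255,255),(265,170,330,220),4):
    print("scene",a,cv2.convexHull(np.argwhere(m)[:,::-1].astype(np.int32))[:,0].tolist())
for d in (0,.01): print(d,[f(W(-.03+d,y,z)).tolist() for y in(-.035,.035) for z in(.184,.202)])
```

```text
F [-0.49  0.15  0.32] [0.6145 0.0037 0.2498] tcp [0.0089 0.0019]
scene 117 [[292, 181], [281, 195], [274, 192], [275, 190], [285, 180], [291, 179], [292, 179]]
0 [[281.3, 195.6], [281.4, 191.1], [292.3, 183.3], [292.5, 178.9]]
0.01 [[284.2, 196.7], [284.3, 192.2], [295.0, 184.4], [295.3, 179.9]]
```

Shut is confirmed: the catch's lower corner sits at pixel (281,195), and the prediction for fully shut is (281.3,195.6). Next, over to the yellow key.

>>> play_rows --pt "0 -15 3 0 0" --pt "0 -40 8 0 0" --pt "0 -65 12 0 0" --pt "0 -90 16 0 0" --pt "0 -115 20 0 0" --pt "0 -140 24 0 0" --pt "0 -157 24 0 0" --pt "0 -157 24 0 0"

```text
clock: 16.45
position: [0.4659, -0.0627, 0.248]
tcp_rot: [3.113, 0.423, -0.007]
force: [0.4, -0.8, -0.3]
finger_gap: 0.0004
grip_force: 0.0
```

>>> play_rows --pt "0 0 0 25 0" --pt "0 0 0 50 0" --pt "0 0 0 80 0" --pt "0 0 0 110 0" --pt "0 0 0 135 0" --pt "0 0 0 150 0" --pt "0 0 0 150 0" --pt "0 0 0 150 0"

```text
clock: 17.25
position: [0.4695, -0.0612, 0.0985]
tcp_rot: [-3.112, -0.426, 0.0]
force: [-0.2, 0.6, -0.0]
finger_gap: 0.0005
grip_force: 0.0
```

Run:
```python
from h import *
p=manip.camera_params("wrist");im=manip.camera("wrist");s=manip.sense();print(s["force"],s["position"],bal(s["position"]))
for n,lo,hi in (("red",(0,120,50),(8,255,255)),("green",(45,80,40),(85,255,255)),("yellow",(18,120,60),(34,255,255))):
    for a,c,_ in blobs(im,lo,hi,(0,0,512,384),40): print(n,a,c,bal(ray(p,c,.061)))
cv2.imwrite("pics/w5.png",im[:,:,::-1])
```

```text
[-0.08142732 -0.84838549  0.15494813] [ 0.46982502 -0.06132674  0.09905645] [-0.1479 -0.0218]
red 681 [144.56240822 208.53010279] [-0.1471  0.0649]
green 369 [109.76693767 152.06233062] [-0.104   0.0849]
green 659 [202.51593323 208.48861912] [-0.147   0.0206]
yellow 657 [260.92237443 208.0761035 ] [-0.1466 -0.024 ]
yellow 108 [232.64814815 274.94444444] [-0.205 -0.001]
yellow 144 [284.07638889 281.35416667] [-0.211  -0.0435]
yellow 83 [232.09638554 302.        ] [-2.314e-01  2.000e-04]
yellow 68 [277.20588235 331.60294118] [-0.2622 -0.0389]
yellow 549 [331.83970856 329.9708561 ] [-0.2604 -0.087 ]
yellow 50 [ 96.8  333.44] [-0.2644  0.1209]
yellow 49 [169.63265306 332.7755102 ] [-0.2636  0.0563]
yellow 44 [188.79545455 332.95454545] [-0.2638  0.0393]
yellow 52 [243.67307692 333.15384615] [-0.2639 -0.0092]
```

View pics/w5.png

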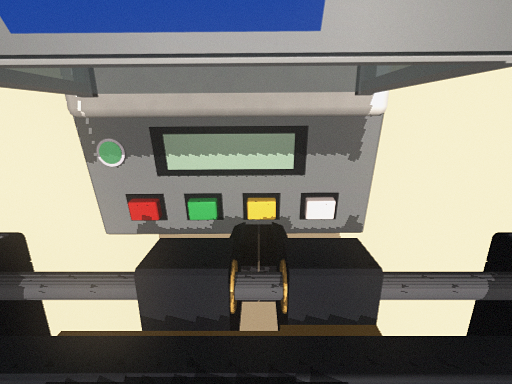

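The wrist view shows yellow at (261,208), directly in line with the closed fingertips at (260,225). Casting puts the TCP within 2 mm of its centre. Lowering until I feel the key.

>>> play_rows --pt "0 1 2 8 0" --pt "0 1 2 16 0" --pt "0 1 2 24 0" --pt "0 1 2 30 0" --pt "0 1 2 34 0" --pt "0 1 2 34 0"

```text
clock: 17.9
position: [0.47, -0.0632, 0.0642]
tcp_rot: [-3.112, -0.426, 0.002]
force: [0.6, 0.3, 0.7]
finger_gap: 0.0005
grip_force: 0.0
```

>>> play_rows --pt "0 0 0 1 0" --pt "0 0 0 2 0" --pt "0 0 0 3 0" --pt "0 0 0 4 0" --pt "0 0 0 4 0"

```text
clock: 18.4
position: [0.4704, -0.0633, 0.0608]
tcp_rot: [3.113, 0.426, 0.0]
force: [0.4, -0.3, -1.0]
finger_gap: 0.0006
grip_force: 0.0
```

>>> play_rows --pt "0 0 0 1 0" --pt "0 0 0 2 0" --pt "0 0 0 3 0" --pt "0 0 0 3 0"

```text
clock: 18.8
position: [0.4703, -0.0633, 0.0577]
tcp_rot: [3.113, 0.426, -0.0]
force: [0.2, 0.0, -0.4]
finger_gap: 0.0003
grip_force: 0.0
```

>>> play_rows --pt "0 0 0 1 0" --pt "0 0 0 2 0" --pt "0 0 0 2 0"

```text
clock: 19.1
position: [0.4704, -0.0633, 0.0557]
tcp_rot: [3.113, 0.426, -0.0]
force: [0.4, -1.6, -0.2]
finger_gap: 0.0004
grip_force: 0.0
```

>>> play_rows --pt "0 0 0 1 0" --pt "0 0 0 2 0" --pt "0 0 0 2 0"

```text
clock: 19.4
position: [0.4706, -0.0633, 0.0538]
tcp_rot: [3.112, 0.426, 0.001]
force: [0.3, -0.1, 2.2]
finger_gap: 0.0006
grip_force: 0.9
```

>>> play_rows --pt "0 0 0 1 0" --pt "0 0 0 2 0" --pt "0 0 0 2 0"

```text
clock: 19.7
position: [0.4708, -0.0632, 0.0518]
tcp_rot: [3.113, 0.426, 0.001]
force: [0.1, 0.2, 2.8]
finger_gap: 0.0007
grip_force: 1.4
```

>>> play_rows --pt "0 0 0 1 0" --pt "0 0 0 1 0"

```text
clock: 19.9
position: [0.471, -0.0632, 0.0509]
tcp_rot: [3.113, 0.426, 0.002]
force: [1.2, 0.5, 3.8]
finger_gap: 0.0006
grip_force: 1.7
```

>>> play_rows --pt "0 0 0 1 0" --pt "0 0 0 1 0"

```text
clock: 20.1
position: [0.471, -0.0632, 0.0504]
tcp_rot: [3.112, 0.426, 0.002]
force: [0.9, 1.4, 9.0]
finger_gap: 0.0002
grip_force: 4.7
```

>>> play_rows --pt "0 0 0 0.5 0" --pt "0 0 0 0.5 0"

```text
clock: 20.3
position: [0.4711, -0.0632, 0.0502]
tcp_rot: [3.112, 0.426, 0.003]
force: [-0.9, 1.2, 13.3]
finger_gap: 0.0003
grip_force: 6.8
```

Fully down at about 13 N, under the 25 N limit. Holding for 2.4 s and more.

>>> play_rows --pt "0 0 0 -0.3 0" --pt "0 0 0 -0.3 0" --pt "0 0 0 -0.3 0" --pt "0 0 0 -0.3 0" --pt "0 0 0 -0.3 0" --pt "0 0 0 -0.3 0" --pt "0 0 0 -0.3 0" --pt "0 0 0 -0.3 0"

```text
clock: 21.1
position: [0.471, -0.0632, 0.0503]
tcp_rot: [3.112, 0.426, 0.003]
force: [0.4, 0.6, 10.9]
finger_gap: 0.0002
grip_force: 5.5
```

>>> play_rows --pt "0 0 0 0 0" --pt "0 0 0 0 0" --pt "0 0 0 0 0" --pt "0 0 0 0 0" --pt "0 0 0 0 0" --pt "0 0 0 0 0" --pt "0 0 0 0 0" --pt "0 0 0 0 0"

```text
clock: 21.9
position: [0.471, -0.0632, 0.0503]
tcp_rot: [3.112, 0.426, 0.003]
force: [0.2, 0.9, 11.6]
finger_gap: 0.0008
grip_force: 5.5
```

>>> play_rows --pt "0 0 0 0 0" --pt "0 0 0 0 0" --pt "0 0 0 0 0" --pt "0 0 0 0 0" --pt "0 0 0 0 0" --pt "0 0 0 0 0" --pt "0 0 0 0 0" --pt "0 0 0 0 0"

```text
clock: 22.7
position: [0.471, -0.0632, 0.0503]
tcp_rot: [3.112, 0.426, 0.003]
force: [0.2, 0.9, 11.3]
finger_gap: 0.0003
grip_force: 5.5
```

>>> play_rows --pt "0 0 0 -2 0" --pt "0 0 0 -5 0" --pt "0 0 0 -10 0" --pt "0 0 0 -25 0" --pt "0 0 0 -55 0" --pt "0 0 0 -90 0" --pt "0 0 0 -110 0" --pt "0 0 0 -110 0"

```text
clock: 23.5
position: [0.4713, -0.0637, 0.1618]
tcp_rot: [3.112, 0.424, 0.006]
force: [0.8, 0.5, -0.4]
finger_gap: 0.0002
grip_force: 0.0
```

>>> play_rows --pt "0 0 0 -20 0" --pt "0 0 0 -50 0" --pt "0 0 0 -70 0" --pt "0 0 0 -70 0" --pt "0 0 0 -70 0" --pt "0 0 0 -70 0"

```text
clock: 24.1
position: [0.4692, -0.0633, 0.2281]
tcp_rot: [-3.112, -0.426, 0.005]
force: [-0.3, -0.1, -0.4]
finger_gap: 0.0002
grip_force: 0.0
```

Run:
```python
from h import *
s=manip.sense();print(s["clock"],s["position"],s["force"])
q=manip.camera("scene")
for a,c,m in blobs(q,(105,110,40),(130,255,255),(265,170,330,220),20):
    print("scene",a,cv2.convexHull(np.argwhere(m)[:,::-1].astype(np.int32))[:,0].tolist())
print(manip.sign_off())
```

```text
24.1 [ 0.46919313 -0.06333321  0.22809632] [-0.28466328 -0.09944589 -0.36434699]
scene 148 [[292, 184], [283, 194], [282, 195], [281, 195], [274, 192], [274, 191], [285, 180], [291, 179], [292, 179]]
the job is handed in; nothing more can be done
None
```

The cover was pushed fully shut, the yellow key was held right down for about 2.5 s and released, the arm was withdrawn clear, and the job was handed in at 24 s; no verdict was shown.

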